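# Reset the bench interlock with its two-button pair

### The job

Reset the bench interlock: push the console's sliding cover fully back (it has a finger well in its top), then press the two large round buttons down together, one fingertip on each, and hold both fully down for three seconds before letting them up. Then slide the cover fully forward again so that it hides the buttons. Do not press the small button between the two, nor one large button without the other, and leave the glassware and other things standing round the console alone: nothing is to be picked up.

Things in the scene. Friction and masses are not known exactly. Their poses are not given: they have to be found in the camera images.
- console: Flat grey control console fixed to the worktop, 190 (x) x 170 (y) mm; origin under it on the worktop, 5 mm behind the middle of its depth; its x axis points from its front edge to its rear, y to its left, z up. Panel face 34 mm up. Two guide rails 15 mm high run along x at y = +-69 mm.
- cover (a joint): Slide of the cover, m: 0 = fully forward, hiding the buttons; 0.072 = fully back. Moves along the console's +x; stays where it is left, friction about 1.5 N. It may start up to 20 mm open.
- cover_well (a point): Middle of the floor of the finger well in the cover's top; its axes are those of the console. The cover is a grey block 96 (x) x 150 (y) x 20 mm; the open-topped well is centred in it, 46 (x) x 64 (y) mm and 15 mm deep, so a fingertip in it can push either wall. The point is 55.5 mm above the worktop, the cover's top 70.5 mm. Fully back, the cover's front edge is 34 mm behind the buttons' middles.
- reset_left (a joint): Travel of the left large button, m: 0 = up, 0.006 = fully down; sprung, about 1.5 N to start and 5 N at the bottom.
- reset_left_top (a point): Middle of the top of the left large round button (seen from the robot), cap 28 mm across in a black collar; the top is 48 mm above the worktop when up and 42 mm when fully down. The two large buttons stand 72 mm apart along the console's y.
- reset_right (a joint): Travel of the right large button, m: 0 = up, 0.006 = fully down; springs like the left one.
- reset_right_top (a point): Middle of the top of the right large round button, the same as the left one.
- mute (a joint): Travel of the small button, m: 0 = up, 0.004 = down. Not to be pressed.
- mute_top (a point): Middle of the top of the small button, 12 mm across, midway between the large ones; its top is 44 mm above the worktop.
- vial_0: Bystander: small vial with a white cap, 27 mm across, 52 mm tall, right of the console; origin under it. Leave alone.
- timer: Bystander: flat bench timer, 56x66x16 mm, right of the console; origin under it. Leave alone.
- petri_0: Bystander: clear petri dish, 64 mm across, 16 mm high, left of the console; origin under it. Leave alone.
- buffer_10: Bystander: small white buffer bottle with a cap, 38 mm across, 75 mm tall, left of the console; origin under it. Leave alone.
- glass_beaker: Bystander: glass beaker, 51 mm across, 68 mm tall, left of the console; origin under it. Leave alone.

How it is judged:
By the outcome, as a careful person would: the job done as asked, in the order asked, and still so for the second after the job is handed in, with the robot touching nothing.
It also fails if it takes over 58 s, if anything falls off the work surface, if the arm or the gripper's body presses on something with over 40 N, if the wrist force passes 120 N, or if a joint passes its speed limit or range.

### The arm

A 7-joint arm with a two-finger parallel gripper is mounted at the origin on a cart in front of the work surface, level with it; the furniture and walls round the work are solid. World frame = base frame: x ahead of the robot, y to its left, z up, the work surface at z = 0. Lengths are in m, angles in rad, forces in N, time in s.
With the tool pointing down it reaches from about 0.35 to 0.9 m from the base axis. Payload 7.2 kg.
Tool frame: the origin (TCP) lies at the very end of the fingers, on their centre line; the grasp point (between the pads) lies 19 mm behind it (bot.grip_point_offset is the distance from the TCP to the grasp point, in m); z points along the fingers, y is the line along which they close (so a half turn about z gives the same grasp; the last joint's range is limited). The gripper opens to 88 mm and grips with 3 to 60 N. Pads are 20 mm wide; open, the fingers measure 115 mm over their backs; the gripper's body (75 mm by 178 mm) begins 61 mm behind the grasp point.
Start: joints at [1.181, 0.411, -0.013, 1.596, 0.006, 1.134, -0.082], TCP at [0.198, -0.593, 0.223] pointing down, gripper open.
Joint ranges: [-2.95, 2.95], [-0.29, 1.99], [-1.47, 1.44], [0.14, 2.54], [-1.03, 4.17], [0.13, 1.85], [-2.86, 2.86]. Speed limits (rad/s): [2.39, 2.39, 3.01, 3.01, 3.14, 3.14, 3.14].

### API

Orientations are given as [roll, pitch, yaw] about the fixed x, y, z axes, in that order (R = Rz(yaw) Ry(pitch) Rx(roll)).
In Python, from bench import bot gives the robot as it stands.
- The arm moves only by the tool servo_tool, never from a script. Its argument "commands" is a list of rows, each a list of 4 numbers: the shift along the tool's x, y, z in m, then the turn about the tool's z in rad. A call has 1 to 12 rows; each row is the pose to reach, as a shift and turn from the pose commanded when the call began, along the tool's axes at that moment; what a row does not reach only later rows make up. A row lasts 1/12 s, in which the tool goes at most 41.7 mm and 7.16 degrees, less where a joint would pass 70% of its speed; a pose out of reach is approached as far as the arm can. A call with a gripper value outside its range is refused whole. "claw" is the closure, from 0 (fully open) to 1 (shut), set as the call begins (left out, the last holds). The fingers move at their own pace and stop on an object; "grip_force" is the grip in N (left out, the last holds). Time passes only in rows, so rows that repeat a pose let the fingers close. It gives the time, the measured TCP pose, the force, the opening and the grip force at its end, in the units of the state.
- bot.get_obs(): the state, without advancing time (a new reading comes with each control period).
- bot.capture(name): name is "scene" or "side" or "wrist"; returns the picture (480x640x3 uint8, red, green, blue); there is no depth.
- bot.get_calibration(name): a dict with "vertical_fov" (degrees; the focal length in pixels is half the picture's height over the tangent of half this angle, whatever the lens; pixels are square), "cx", "cy" (the principal point, pixels), "dist_coeffs" ([k1, k2, p1, p2, k3] as OpenCV has them; the pictures are not rectified), "rvec" (rotation vector, rad) and "tvec" (3), from world to camera coordinates, as OpenCV has them; the wrist camera has in their place "mount" (4x4, takes a point from camera to tool coordinates, whose origin is the TCP and whose axes are the flange's). Camera axes: x right, y down, z forward; pixel columns grow to the right and rows downward; lengths in m; the calibration is good to about 2 mm. A picture is of the moment at which its call begins: read the wrist's pose just before it. get_calibration takes no time and is no camera call.
- bot.job_done(): hands the job in; it is judged then, once.
The state is a dict: "time": time; "q": joint angles; "joint_velocities": joint speeds; "tau": joint torques, N m; "ee_pos": TCP position; "orientation": TCP orientation; "ft_force": force on the tool from outside, world axes, zero at the start; "moment": the same for the moment, N m; "finger_gap": finger opening in m; "finger_force": force on a finger pad.
Only numpy, scipy, OpenCV 4.12 (cv2) and the standard library are available. Lean on these libraries where they do the work, as an engineer would, in place of code of your own. Each camera call takes 0.05 s, during which the arm holds its last target. There are 200 camera calls.

## Working session

There is one attempt and no reset: what is moved stays moved. The work goes in short steps, Python scripts to look and compute and a tool call to move; the robot and the scene stay as the last step left them, time stands still between calls to the robot, and variables do not carry over. Pictures are saved under pics/ and viewed, at most 10 in all, crops included, and the job is handed in when it is done.

Besides the shell and the picture viewer there is one more tool, called as name([rows], argument=value, ...), one row to a line, values as JSON. servo_tool: Moves the arm, as the interface text tells. Its arguments: {"type":"object","properties":{"commands":{"type":"array"},"claw":{"type":"number"},"grip_force":{"type":"number"}},"required":["commands"]}

```bash
mkdir -p pics; cat > h.py <<'E'
import cv2,numpy as np
from bench import bot
def cal(n):
    c=bot.get_calibration(n);f=240/np.tan(np.radians(c["vertical_fov"])/2)
    K=np.array([[f,0,c["cx"]],[0,f,c["cy"]],[0,0,1.]]);return c,K,np.array(c["dist_coeffs"],float)
def proj(n,P):
    c,K,d=cal(n);return cv2.projectPoints(np.array(P,float).reshape(-1,1,3),np.array(c["rvec"],float),np.array(c["tvec"],float),K,d)[0].reshape(-1,2)
def back(n,uv,z):
    c,K,d=cal(n);R=cv2.Rodrigues(np.array(c["rvec"],float))[0];t=np.array(c["tvec"],float).ravel()
    p=cv2.undistortPoints(np.array(uv,float).reshape(-1,1,2),K,d).reshape(-1,2)
    r=np.c_[p,np.ones(len(p))]@R;o=-R.T@t
    return o+r*((z-o[2])/r[:,2])[:,None]
E
python3 - <<'E'
from h import *
for n in("scene","side"):
    cv2.imwrite(f"pics/{n}0.png",bot.capture(n)[:,:,::-1]);c=cal(n)[0];R=cv2.Rodrigues(np.array(c["rvec"],float))[0];print(n,-R.T@np.array(c["tvec"]).ravel(),c["vertical_fov"])
o=bot.get_obs();print(o)
E
```

```text
scene [ 0.28092205 -0.54103203  0.81425439] 45.32216892333618
side [0.16575711 0.8773839  0.82189647] 45.09488037136472
{'time': 0.1, 'q': array([ 1.18081082,  0.41179832, -0.01271716,  1.59691995,  0.00557708,
        1.13430432, -0.08221468]), 'joint_velocities': array([-1.38748417e-06, -1.69571224e-03,  4.37035493e-06, -3.00260186e-03,
        4.43263122e-04, -1.21952269e-03, -3.84787040e-04]), 'tau': array([ 3.83144521e-03, -5.89096642e+01,  6.44365344e-01, -2.91707486e+01,
       -5.38215484e-02,  1.44790270e-02,  7.87104977e-05]), 'ee_pos': array([ 0.19749928, -0.59251329,  0.22192313]), 'orientation': array([-3.14019994e+00,  7.54733196e-05,  3.21789900e-01]), 'ft_force': array([-0.3248789 , -0.06202194, -0.1116109 ]), 'moment': array([-0.06204614, -0.02798399, -0.01721405]), 'finger_force': 0.0, 'finger_gap': 0.08772549144782152}
```

View pics/scene0.png

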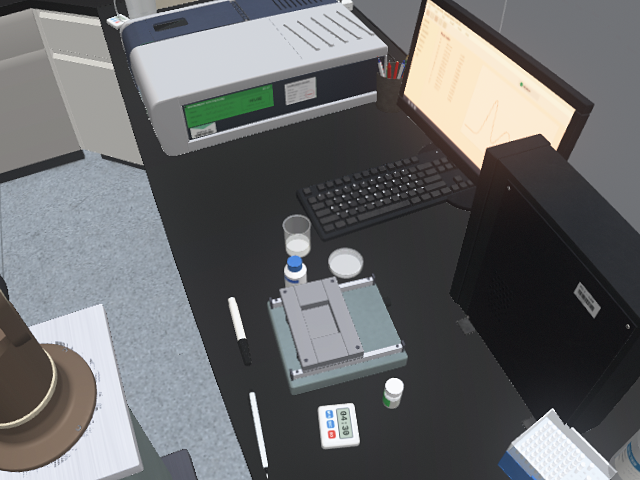

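View pics/side0.png

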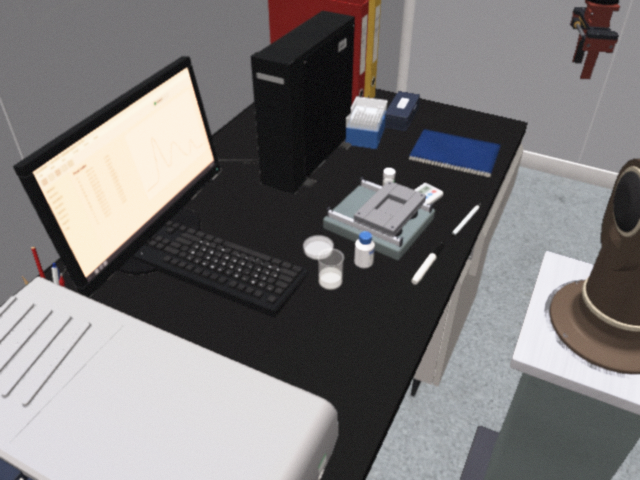

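```bash
python3 - <<'E'
from h import *
i=cv2.imread("pics/scene0.png")[245:395,220:420];cv2.imwrite("pics/c1.png",cv2.resize(i,None,fx=4,fy=4,interpolation=cv2.INTER_CUBIC))
E
```

```text
(no output)
```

View pics/c1.png

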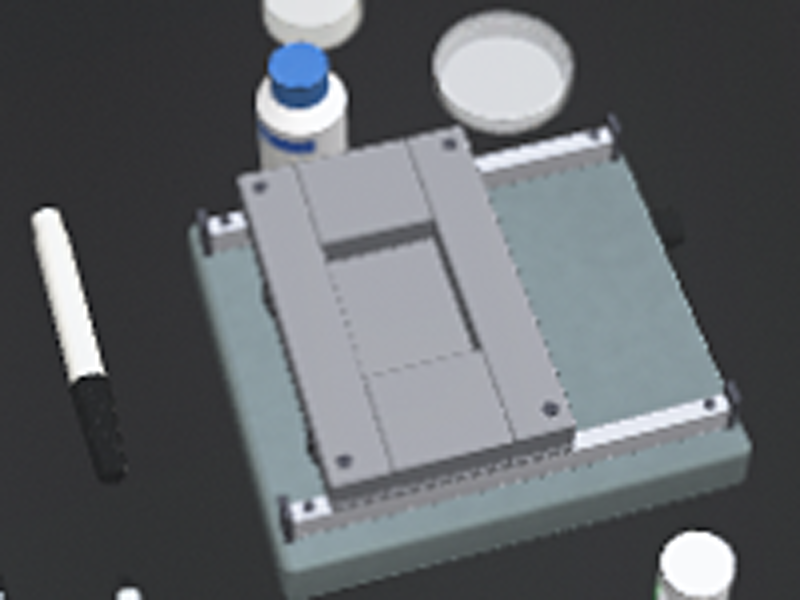

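```bash
python3 - <<'E'
from h import *
from scipy.optimize import least_squares
c=np.array([(238,178),(462,127),(575,433),(330,490)])/4+[220,245]-.4
P=back("scene",c,.0705);print(P)
print("sizes",[np.linalg.norm(P[i]-P[(i+1)%4]) for i in range(4)])
pc=np.array([(288,566),(748,447)])/4+[220,245]
Q=back("scene",pc,.034);print("panel right edge",Q,np.linalg.norm(Q[0]-Q[1]))
L=np.array([(-.048,.075),(.048,.075),(.048,-.075),(-.048,-.075)])
def pts(p):
    s,k=np.sin(p[2]),np.cos(p[2]);return np.c_[L@np.array([[k,s],[-s,k]])+p[:2],np.full(4,.0705)]
r=least_squares(lambda p:(proj("scene",pts(p))-c).ravel(),[*P.mean(0)[:2],0])
print("well",r.x,np.degrees(r.x[2]),r.fun)
print("side px",proj("side",pts(r.x)))
k,s=np.cos(r.x[2]),np.sin(r.x[2])
d=Q[:,:2]-r.x[:2];print("panel corners rel well, console axes",d@np.array([[k,-s],[s,k]]))
o=bot.get_obs();p=o["ee_pos"];yw=o["orientation"][2];ang=r.x[2]
from scipy.spatial.transform import Rotation as R
T=R.from_euler("xyz",o["orientation"]);print("tool shift to well",T.inv().apply([*(r.x[:2]-p[:2]),0]),"yaw now",yw)
E
```

```text
[[ 0.43837577  0.00810788  0.0705    ]
 [ 0.53254265 -0.0042892   0.0705    ]
 [ 0.5110856  -0.15424997  0.0705    ]
 [ 0.41835842 -0.13991274  0.0705    ]]
sizes [np.float64(0.09497940772244637), np.float64(0.15148807771309247), np.float64(0.09382902448074457), np.float64(0.14936799513392626)]
panel right edge [[ 0.39858032 -0.14499307  0.034     ]
 [ 0.58150533 -0.16946496  0.034     ]] 0.18455468647903314
well [ 0.47512889 -0.07259322 -0.13882198] -7.953913838418507 [-0.2817982  -0.0188909   0.44377594  0.19362998  0.50837195 -0.67186291
 -0.64256215  0.44759201]
side px [[393.82695124 229.20723855]
 [353.68855054 212.50333244]
 [389.08359307 178.69771713]
 [427.37682007 193.05659324]]
panel corners rel well, console axes [[-0.06579371 -0.08229587]
 [ 0.11875784 -0.0812198 ]]
tool shift to well [ 0.42781169 -0.40542812  0.00053236] yaw now 0.32178990038762767
```

```bash
python3 - <<'E'
from h import *
i=cv2.imread("pics/side0.png")[165:265,310:450];cv2.imwrite("pics/c2.png",cv2.resize(i,None,fx=5,fy=5,interpolation=cv2.INTER_CUBIC))
E
```

```text
(no output)
```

View pics/c2.png

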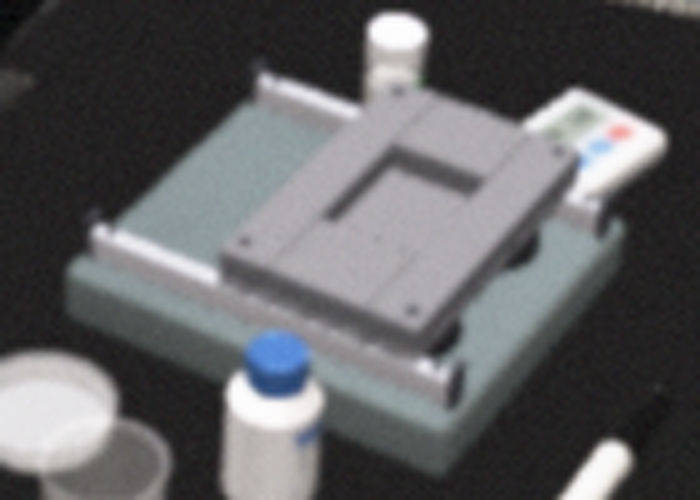

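servo_tool([
  [0.01,-0.01,0,0.01],
  [0.03,-0.03,0,0.05],
  [0.055,-0.055,0,0.1],
  [0.08,-0.08,0,0.16],
  [0.11,-0.105,0,0.22],
  [0.14,-0.13,0,0.28],
  [0.17,-0.16,0,0.34],
  [0.2,-0.185,0,0.4],
  [0.225,-0.21,0,0.44],
  [0.245,-0.23,0,0.46],
  [0.255,-0.24,0,0.46],
  [0.26,-0.245,0,0.46],
], claw=1, grip_force=10)

```text
time: 1.1
ee_pos: [0.3679, -0.2758, 0.2226]
orientation: [-3.141, 0.0, -0.134]
ft_force: [-0.3, -0.7, 1.0]
finger_gap: 0.0114
finger_force: 0.0
```

```bash
cat >> h.py <<'E'
from scipy.spatial.transform import Rotation as Ro
def shift(P):
    o=bot.get_obs();T=Ro.from_euler("xyz",o["orientation"])
    print("t",o["time"],"ee",o["ee_pos"].round(4),"rpy",o["orientation"].round(4),"F",o["ft_force"].round(1),"gap",round(o["finger_gap"],4))
    print("shift",T.inv().apply(np.array(P)-o["ee_pos"]).round(4))
E
python3 - <<'E'
from h import *
shift([.475,-.073,.222]);shift([.42,-.065,.222])
print(np.array(bot.get_calibration("wrist")["mount"]).round(4),bot.get_calibration("wrist")["vertical_fov"])
E
```

```text
t 1.1 ee [ 0.3679 -0.2758  0.2226] rpy [-3.1411  0.     -0.1344] F [-0.3 -0.7  1. ] gap 0.0114
shift [ 0.079  -0.2153  0.0007]
t 1.1 ee [ 0.3679 -0.2758  0.2226] rpy [-3.1411  0.     -0.1344] F [-0.3 -0.7  1. ] gap 0.0114
shift [ 0.0234 -0.2159  0.0007]
[[-2.000e-04 -9.568e-01 -2.908e-01  8.030e-02]
 [ 1.000e+00  2.000e-04 -1.600e-03 -9.000e-04]
 [ 1.600e-03 -2.908e-01  9.568e-01 -1.621e-01]
 [ 0.000e+00  0.000e+00  0.000e+00  1.000e+00]] 59.632251846857976
```

servo_tool([
  [0.004,-0.01,0,0],
  [0.01,-0.03,0,0],
  [0.02,-0.055,0,0],
  [0.03,-0.08,0,0],
  [0.04,-0.11,0,0],
  [0.05,-0.14,0,0],
  [0.06,-0.165,0,0],
  [0.07,-0.19,0,0],
  [0.077,-0.205,0,0],
  [0.079,-0.212,0,0],
  [0.079,-0.215,0,0],
  [0.079,-0.215,0,0],
])

```text
time: 2.1
ee_pos: [0.4743, -0.0768, 0.2224]
orientation: [3.141, 0.001, -0.139]
ft_force: [0.1, -0.3, -0.3]
finger_gap: 0.0006
finger_force: 0.0
```

```bash
python3 - <<'E'
from h import *
o=bot.get_obs();np.savez("w1.npz",p=o["ee_pos"],r=o["orientation"]);cv2.imwrite("pics/w1.png",bot.capture("wrist")[:,:,::-1]);shift([.475,-.073,.222])
E
```

```text
t 2.15 ee [ 0.4741 -0.0774  0.2224] rpy [ 3.1411e+00  8.0000e-04 -1.3970e-01] F [ 0.3 -0.4 -0.6] gap 0.0004
shift [ 0.0003 -0.0045  0.0004]
```

View pics/w1.png

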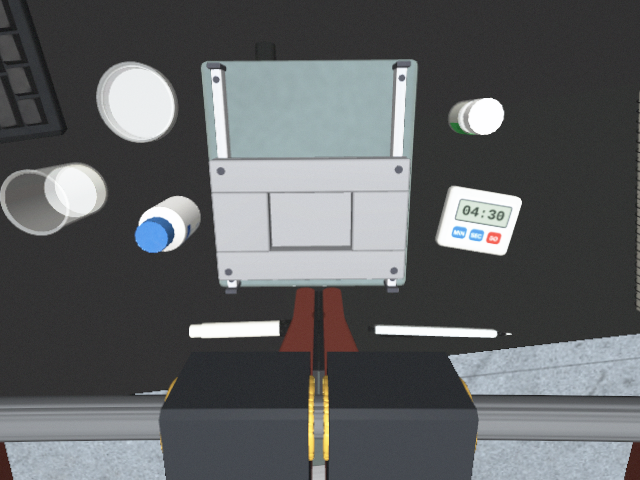

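```bash
cat >> h.py <<'E'
def wcam(p,r):
    c,K,d=cal("wrist");M=np.array(c["mount"]);T=np.eye(4);T[:3,:3]=Ro.from_euler("xyz",r).as_matrix();T[:3,3]=p
    return np.linalg.inv(T@M),K,d
def wproj(p,r,P):
    W,K,d=wcam(p,r);return cv2.projectPoints(np.array(P,float).reshape(-1,1,3),cv2.Rodrigues(W[:3,:3])[0],W[:3,3],K,d)[0].reshape(-1,2)
def con(p,L):  # console (x,y,yaw), local pts -> world
    L=np.array(L,float);k,s=np.cos(p[2]),np.sin(p[2]);return np.c_[L[:,:2]@np.array([[k,s],[-s,k]])+p[:2],L[:,2]]
E
python3 - <<'E'
from h import *
from scipy.optimize import least_squares
z=np.load("w1.npz");p,r=z["p"],z["r"]
wc=np.array([(218.5,280),(210,158),(411,157.5),(406,280)])
L=[(-.048,.075,.0705),(.048,.075,.0705),(.048,-.075,.0705),(-.048,-.075,.0705)]
well=np.array([(271,193),(351,192),(352,247),(271,248)])
Lw=[(.023,.032,.0705),(.023,-.032,.0705),(-.023,-.032,.0705),(-.023,.032,.0705)]
f=lambda q:np.r_[wproj(p,r,con(q,L))-wc,wproj(p,r,con(q,Lw))-well].ravel()
s=least_squares(f,[.475,-.073,-.139]);print("wrist well",s.x,s.fun.round(1))
# panel rear corners, console origin: x in [-.09..] rear edge = origin+? 
pc=np.array([(203,62),(417,61)]);Lp=lambda a:[(a,.085,.034),(a,-.085,.034)]
s2=least_squares(lambda q:(wproj(p,r,con([*s.x[:2],s.x[2]],[(q[0],.085+q[1],.034),(q[0],-.085+q[1],.034)]))-pc).ravel(),[.11,0]);print("rear edge ahead of well",s2.x,s2.fun)
sc=np.array([(393.4,231.8),(354.4,215.2),(389,181.5),(426,195.4)])
c=np.array([(238,178),(462,127),(575,433),(330,490)])/4+[220,245]-.4
for n,cc in(("side",sc),("scene",c)):
    print(n,least_squares(lambda q:(proj(n,con(q,L))-cc).ravel(),s.x).x)
E
```

```text
wrist well [ 0.47743801 -0.07049459 -0.13401783] [ 0.1 -0.4 -1.2  0.2  1.6 -0.3 -0.7 -1.2 -2.4 -1.3  2.4 -0.7  0.3  2.4
 -0.1  1.7]
rear edge ahead of well [0.11681204 0.00049212] [-3.63909073  0.34755237  3.6360578   0.20621378]
side [ 0.4724349  -0.0640202  -0.13169914]
scene [ 0.47512889 -0.07259322 -0.13882198]
```

servo_tool([
  [0.001,-0.004,0.005,0],
  [0.0015,-0.0075,0.02,0],
  [0.0015,-0.0075,0.04,0],
  [0.0015,-0.0075,0.06,0],
  [0.0015,-0.0075,0.08,0],
  [0.0015,-0.0075,0.1,0],
  [0.0015,-0.0075,0.12,0],
  [0.0015,-0.0075,0.135,0],
  [0.0015,-0.0075,0.147,0],
  [0.0015,-0.0075,0.155,0],
  [0.0015,-0.0075,0.16,0],
  [0.0015,-0.0075,0.16,0],
])

```text
time: 3.15
ee_pos: [0.4766, -0.0694, 0.0618]
orientation: [3.141, 0.001, -0.139]
ft_force: [-1.1, -0.5, 0.1]
finger_gap: 0.0
finger_force: 0.0
```

servo_tool([
  [0.003,0,0,0],
  [0.008,0,0,0],
  [0.013,0,0,0],
  [0.018,0,0,0],
  [0.023,0,0,0],
  [0.028,0,0,0],
  [0.033,0,0,0],
  [0.038,0,0,0],
  [0.043,0,0,0],
  [0.048,0,0,0],
  [0.053,0,0,0],
  [0.056,0,0,0],
])

```text
time: 4.15
ee_pos: [0.5334, -0.0766, 0.0626]
orientation: [-3.141, -0.0, -0.138]
ft_force: [-1.3, 1.0, 0.6]
finger_gap: 0.0003
finger_force: 0.8
```

servo_tool([
  [0.002,0,0,0],
  [0.004,0,0,0],
  [0.006,0,0,0],
  [0.008,0,0,0],
  [0.01,0,0,0],
  [0.012,0,0,0],
  [0.012,0,0,0],
  [0.012,0,0,0],
])

```text
time: 4.82
ee_pos: [0.5435, -0.0782, 0.0624]
orientation: [3.141, 0.002, -0.138]
ft_force: [-4.1, 2.1, 2.3]
finger_gap: 0.0003
finger_force: 2.4
```

servo_tool([
  [0.002,0,0,0],
  [0.003,0,0,0],
  [0.004,0,0,0],
  [0.004,0,0,0],
])

```text
time: 5.15
ee_pos: [0.5436, -0.0783, 0.062]
orientation: [3.14, 0.01, -0.138]
ft_force: [-16.9, 4.4, 11.4]
finger_gap: 0.0007
finger_force: 8.3
```

servo_tool([
  [0.002,0,0,0],
  [0.003,0,0,0],
  [0.004,0,0,0],
  [0.004,0,0,0],
])

```text
time: 5.48
ee_pos: [0.5438, -0.0784, 0.0615]
orientation: [3.139, 0.017, -0.138]
ft_force: [-27.4, 4.5, 21.4]
finger_gap: 0.0006
finger_force: 14.2
```

servo_tool([
  [-0.006,0,0,0],
  [-0.012,0,0,0],
  [-0.018,0,0,0],
  [-0.021,0,0,0],
  [-0.021,0,-0.005,0],
  [-0.021,0,-0.02,0],
  [-0.021,0,-0.04,0],
  [-0.03,0,-0.06,0],
  [-0.045,0,-0.08,0],
  [-0.06,0,-0.1,0],
  [-0.075,0,-0.115,0],
  [-0.09,0,-0.125,0],
])

```text
time: 6.48
ee_pos: [0.464, -0.067, 0.1898]
orientation: [-3.142, -0.003, -0.138]
ft_force: [0.5, -0.5, -0.4]
finger_gap: 0.0006
finger_force: 0.0
```

servo_tool([
  [-0.01,0,0,0],
  [-0.013,0,0,0],
  [-0.013,0,0,0],
  [-0.013,0,0,0],
  [-0.013,0,0,0],
  [-0.013,0,0,0],
], claw=0.335)

```text
time: 6.98
ee_pos: [0.4508, -0.0652, 0.187]
orientation: [-3.141, 0.001, -0.138]
ft_force: [0.7, 0.1, -0.3]
finger_gap: 0.037
finger_force: 0.0
```

```bash
python3 - <<'E'
from h import *
o=bot.get_obs();np.savez("w2.npz",p=o["ee_pos"],r=o["orientation"]);cv2.imwrite("pics/w2.png",bot.capture("wrist")[:,:,::-1]);shift([.450,-.0665,.18])
E
```

```text
t 7.0333 ee [ 0.4507 -0.0652  0.1871] rpy [-3.1413e+00  9.0000e-04 -1.3810e-01] F [ 0.1 -0.7  0.8] gap 0.0411
shift [-0.0005  0.0014  0.0071]
```

View pics/w2.png

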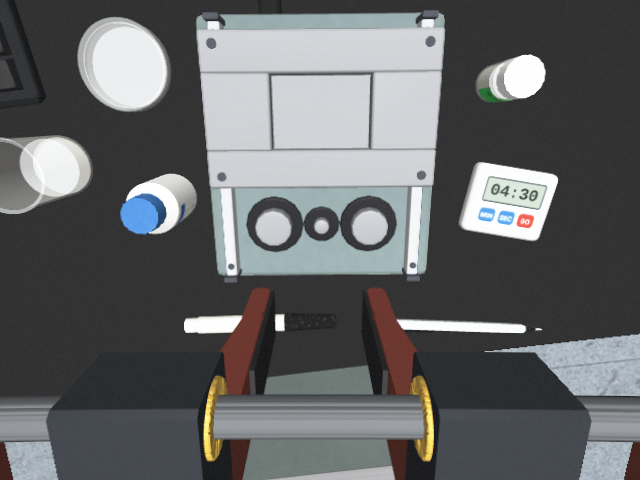

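```bash
python3 - <<'E'
from h import *
from scipy.optimize import least_squares
z=np.load("w2.npz");p,r=z["p"],z["r"]
g=cv2.imread("pics/w2.png",0)
b=[]
for x0 in(273,370):
    m=(g[200:252,x0-27:x0+28]>130).astype(np.uint8);n,l,st,ce=cv2.connectedComponentsWithStats(m)
    k=1+np.argmax(st[1:,4]);print(st[k],ce[k]+[x0-27,200]);b.append([x0-27+st[k][0]+(st[k][2]-1)/2,200+st[k][1]+(st[k][3]-1)/2])
print(b)
s=least_squares(lambda q:(wproj(p,r,con(q,[(0,.036,.048),(0,-.036,.048)]))-b).ravel(),[.45,-.066,-.137]);print(s.x,s.fun)
shift([*s.x[:2],.06])
E
```

```text
[  9  10  36  35 976] [272.91086066 227.48053279]
[  9   9  36  36 986] [369.40669371 226.78397566]
[[np.float64(272.5), np.float64(227.0)], [np.float64(369.5), np.float64(226.5)]]
[ 0.45183111 -0.06606179 -0.13251704] [ 0.01059261 -0.00041433 -0.01057681 -0.00032973]
t 7.0333 ee [ 0.4507 -0.0652  0.1871] rpy [-3.1413e+00  9.0000e-04 -1.3810e-01] F [ 0.1 -0.7  0.8] gap 0.0411
shift [0.0013 0.0007 0.1271]
```

servo_tool([
  [0.001,0.001,0.005,-0.005],
  [0.001,0.001,0.02,-0.005],
  [0.001,0.001,0.04,-0.005],
  [0.001,0.001,0.06,-0.005],
  [0.001,0.001,0.08,-0.005],
  [0.001,0.001,0.1,-0.005],
  [0.001,0.001,0.113,-0.005],
  [0.001,0.001,0.122,-0.005],
  [0.001,0.001,0.128,-0.005],
  [0.001,0.001,0.13,-0.005],
  [0.001,0.001,0.13,-0.005],
  [0.001,0.001,0.13,-0.005],
])

```text
time: 8.03
ee_pos: [0.4518, -0.0664, 0.0581]
orientation: [-3.142, -0.001, -0.133]
ft_force: [-0.7, -0.0, -0.5]
finger_gap: 0.0583
finger_force: 0.0
```

```bash
python3 - <<'E'
from h import *
shift([.4515,-.066,.042])
i=bot.capture("scene")[:,:,::-1][245:395,220:420];cv2.imwrite("pics/s3.png",cv2.resize(i,None,fx=4,fy=4,interpolation=cv2.INTER_CUBIC))
E
```

```text
t 8.0333 ee [ 0.4518 -0.0664  0.0581] rpy [-3.1416e+00 -9.0000e-04 -1.3310e-01] F [-0.7 -0.  -0.5] gap 0.0583
shift [-0.0004 -0.0003  0.0161]
```

View pics/s3.png

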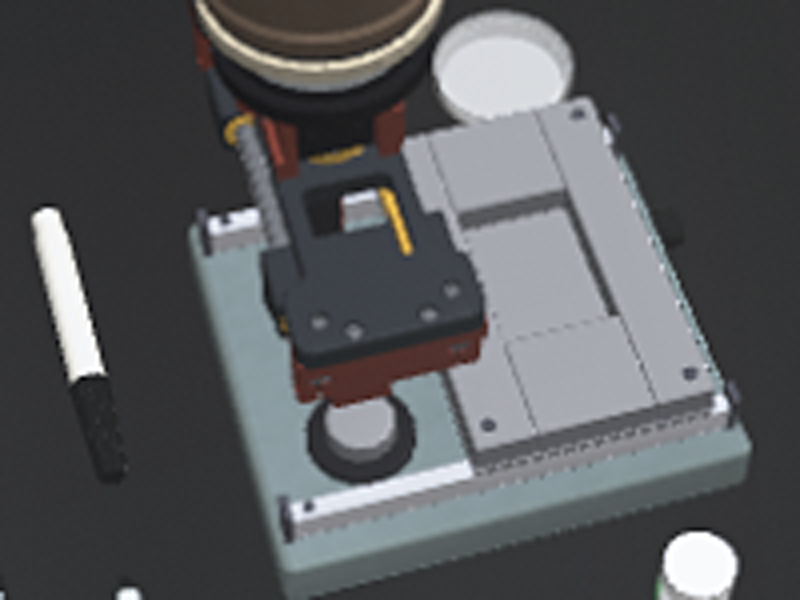

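servo_tool([
  [0,0,0.004,0],
  [0,0,0.008,0],
  [0,0,0.012,0],
  [0,0,0.015,0],
  [0,0,0.018,0],
  [0,0,0.02,0],
  [0,0,0.021,0],
  [0,0,0.021,0],
])

```text
time: 8.75
ee_pos: [0.4521, -0.0666, 0.0414]
orientation: [3.139, -0.002, -0.133]
ft_force: [-21.3, 2.4, 77.9]
finger_gap: 0.0583
finger_force: 39.0
```

servo_tool([
  [0,0,-0.001,0],
  [0,0,-0.002,0],
  [0,0,-0.002,0],
  [0,0,-0.002,0],
  [0,0,-0.002,0],
  [0,0,-0.002,0],
  [0,0,-0.002,0],
  [0,0,-0.002,0],
  [0,0,-0.002,0],
  [0,0,-0.002,0],
  [0,0,-0.002,0],
  [0,0,-0.002,0],
])

```text
time: 9.75
ee_pos: [0.452, -0.0665, 0.0418]
orientation: [3.14, -0.002, -0.133]
ft_force: [-13.2, 1.2, 50.9]
finger_gap: 0.0585
finger_force: 25.6
```

servo_tool([
  [0,0,0,0],
  [0,0,0,0],
  [0,0,0,0],
  [0,0,0,0],
  [0,0,0,0],
  [0,0,0,0],
  [0,0,0,0],
  [0,0,0,0],
  [0,0,0,0],
  [0,0,0,0],
  [0,0,0,0],
  [0,0,0,0],
])

```text
time: 10.75
ee_pos: [0.452, -0.0665, 0.0418]
orientation: [3.14, -0.002, -0.133]
ft_force: [-13.8, -0.4, 50.6]
finger_gap: 0.0582
finger_force: 25.6
```

servo_tool([
  [0,0,0,0],
  [0,0,0,0],
  [0,0,0,0],
  [0,0,0,0],
  [0,0,0,0],
  [0,0,0,0],
  [0,0,0,0],
  [0,0,0,0],
  [0,0,0,0],
  [0,0,0,0],
  [0,0,0,0],
  [0,0,0,0],
])

```text
time: 11.75
ee_pos: [0.452, -0.0665, 0.0418]
orientation: [3.14, -0.002, -0.133]
ft_force: [-13.2, 1.1, 50.9]
finger_gap: 0.0584
finger_force: 25.6
```

servo_tool([
  [0,0,0,0],
  [0,0,0,0],
  [0,0,0,0],
  [0,0,0,0],
  [0,0,0,0],
  [0,0,0,0],
  [0,0,0,0],
  [0,0,0,0],
  [0,0,0,0],
  [0,0,0,0],
  [0,0,0,0],
  [0,0,0,0],
])

```text
time: 12.75
ee_pos: [0.452, -0.0666, 0.0418]
orientation: [3.14, -0.002, -0.133]
ft_force: [-13.5, 0.7, 51.2]
finger_gap: 0.0582
finger_force: 25.6
```

```bash
python3 - <<'E'
from h import *
cv2.imwrite("pics/w4.png",bot.capture("wrist")[120:480,60:580,::-1]);shift([.4515,-.066,.042])
E
```

```text
t 12.8 ee [ 0.452  -0.0666  0.0418] rpy [ 3.140e+00 -2.000e-03 -1.334e-01] F [-13.6   1.3  51.9] gap 0.0586
shift [-0.0005 -0.0005 -0.0002]
```

View pics/w4.png

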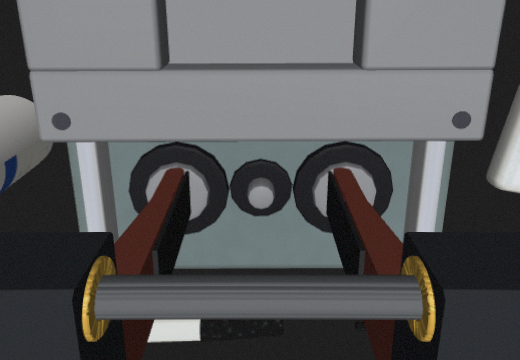

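servo_tool([
  [0,0,-0.005,0],
  [0,0,-0.015,0],
  [0,0,-0.035,0],
  [0,0,-0.055,0],
  [0,0,-0.07,0],
  [0.01,0,-0.08,0],
  [0.025,0,-0.08,0],
  [0.045,0,-0.08,0],
  [0.062,0,-0.08,0],
  [0.074,0,-0.08,0],
  [0.08,0,-0.08,0],
  [0.08,0,-0.08,0],
])

```text
time: 13.8
ee_pos: [0.5313, -0.077, 0.1182]
orientation: [-3.141, 0.0, -0.133]
ft_force: [-0.2, -0.7, -0.1]
finger_gap: 0.0584
finger_force: 0.0
```

servo_tool([
  [0,0,0,0],
  [0,0,0,0],
  [0,0,0,0],
  [0,0,0,0],
  [0,0,0,0],
  [0,0,0,0],
  [0,0,0,0],
  [0,0,0,0],
  [0,0,0,0],
  [0,0,0,0],
], claw=1)

```text
time: 14.63
ee_pos: [0.5306, -0.077, 0.1186]
orientation: [3.142, 0.0, -0.133]
ft_force: [0.4, 0.3, 0.0]
finger_gap: 0.0008
finger_force: 0.0
```

```bash
python3 - <<'E'
from h import *
shift([.531,-.077,.062])
E
```

```text
t 14.6333 ee [ 0.5306 -0.077   0.1186] rpy [ 3.1416  0.     -0.1331] F [0.4 0.3 0. ] gap 0.0008
shift [ 0.0004 -0.0001  0.0566]
```

Total pull needed: about 13 + 72 mm.

servo_tool([
  [0,0,0.005,0],
  [0,0,0.015,0],
  [0,0,0.03,0],
  [0,0,0.042,0],
  [0,0,0.05,0],
  [0,0,0.055,0],
  [0,0,0.0565,0],
  [0,0,0.0565,0],
])

```text
time: 15.3
ee_pos: [0.5305, -0.0769, 0.0617]
orientation: [-3.142, 0.001, -0.133]
ft_force: [0.5, -0.3, -0.2]
finger_gap: 0.0007
finger_force: 0.0
```

servo_tool([
  [-0.003,0,0,0],
  [-0.008,0,0,0],
  [-0.014,0,0,0],
  [-0.02,0,0,0],
  [-0.026,0,0,0],
  [-0.032,0,0,0],
  [-0.038,0,0,0],
  [-0.044,0,0,0],
  [-0.05,0,0,0],
  [-0.056,0,0,0],
  [-0.062,0,0,0],
  [-0.066,0,0,0],
])

```text
time: 16.3
ee_pos: [0.4643, -0.0682, 0.0621]
orientation: [3.141, 0.0, -0.133]
ft_force: [1.6, -1.1, 1.9]
finger_gap: 0.0006
finger_force: 0.8
```

servo_tool([
  [-0.003,0,0,0],
  [-0.006,0,0,0],
  [-0.009,0,0,0],
  [-0.012,0,0,0],
  [-0.014,0,0,0],
  [-0.016,0,0,0],
  [-0.018,0,0,0],
  [-0.018,0,0,0],
])

```text
time: 16.97
ee_pos: [0.4488, -0.066, 0.0624]
orientation: [-3.141, -0.003, -0.133]
ft_force: [5.2, -2.1, -4.3]
finger_gap: 0.0005
finger_force: 2.9
```

servo_tool([
  [-0.001,0,0,0],
  [-0.002,0,0,0],
  [-0.003,0,0,0],
  [-0.004,0,0,0],
  [-0.004,0,0,0],
])

```text
time: 17.38
ee_pos: [0.4487, -0.0658, 0.063]
orientation: [-3.14, -0.01, -0.133]
ft_force: [15.2, -3.6, -11.8]
finger_gap: 0.0008
finger_force: 7.8
```

servo_tool([
  [-0.002,0,0,0],
  [-0.004,0,0,0],
  [-0.004,0,0,0],
  [-0.004,0,0,0],
])

```text
time: 17.72
ee_pos: [0.4485, -0.0655, 0.0639]
orientation: [-3.139, -0.017, -0.133]
ft_force: [25.3, -6.0, -17.8]
finger_gap: 0.0002
finger_force: 12.4
```

servo_tool([
  [0.005,0,0,0],
  [0.01,0,0,0],
  [0.015,0,0,0],
  [0.021,0,0,0],
  [0.021,0,0,0],
  [0.021,0,-0.01,0],
  [0.021,0,-0.03,0],
  [0.021,0,-0.055,0],
  [0.021,0,-0.08,0],
  [0.021,0,-0.11,0],
  [0.021,0,-0.135,0],
  [0.021,0,-0.15,0],
])

```text
time: 18.72
ee_pos: [0.4605, -0.0673, 0.2155]
orientation: [3.141, -0.003, -0.133]
ft_force: [-0.1, -0.3, -0.7]
finger_gap: 0.0003
finger_force: 0.0
```

```bash
python3 - <<'E'
from h import *
cv2.imwrite("pics/w5.png",bot.capture("wrist")[:,:,::-1]);shift([.4515,-.066,.042])
E
```

```text
t 18.7667 ee [ 0.4616 -0.0674  0.2173] rpy [ 3.1414 -0.0058 -0.1329] F [1.2 0.9 1.9] gap 0.0002
shift [-1.120e-02 -1.000e-04  1.753e-01]
```

View pics/w5.png

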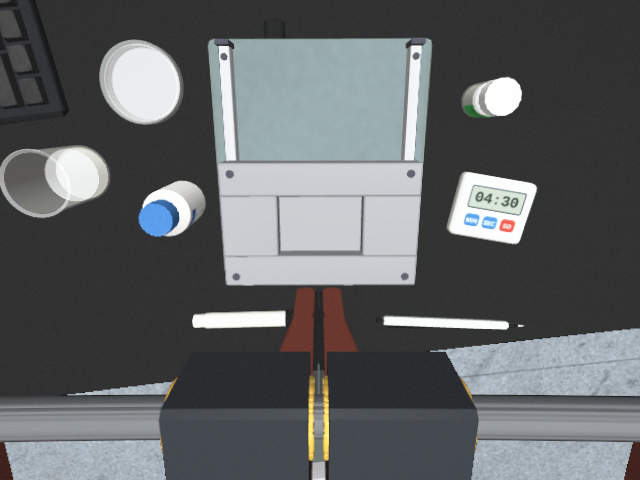

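The last wrist picture shows the cover fully forward: its front edge is near row 284, the rail fronts are hidden and both buttons are covered. The bystanders are where they were. I'm handing the job in.

```bash
python3 -c "
from bench import bot
print(bot.job_done())"
```

```text
the job is handed in; nothing more can be done
None
```

The job is handed in at about 19 s: I pushed the cover fully back, held both large buttons down together for about 4 s, and slid the cover fully forward; in the pictures the small button and the things around the console were untouched, and wrist force peaked near 80 N.

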